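# Hook the pot out of the proving box

### The arm

A 6-joint arm with a two-finger parallel gripper is mounted at the origin on a cart in front of the work surface, level with it; the furniture and walls round the work are solid. World frame = base frame: x ahead of the robot, y to its left, z up, the work surface at z = 0. Lengths are in m, angles in rad, forces in N, time in s.
With the tool pointing down it reaches from about 0.325 to 0.75 m from the base axis. Payload 7.6 kg.
Tool frame: the origin (TCP) lies midway between the tips of the shut fingers; the grasp point (between the pads) lies 19 mm behind it (hold_point_z is the distance from the TCP to the grasp point, in m); z points along the fingers, y is the line along which they close (so a half turn about z gives the same grasp; the last joint's range is limited). The gripper opens to 85 mm and grips with 20 to 120 N. Pads are 22 mm wide; open, the fingers measure 114 mm over their backs; the gripper's body (76 mm by 85 mm) begins 54 mm behind the grasp point. The pads swing forward as they close: fully open they stand 13 mm farther back than shut.
Start: joints at [-1.357, 0.052, 1.401, -0, 1.689, -0.07], TCP at [0.147, -0.504, 0.231] pointing down, gripper open.
Joint ranges: [-2.9, 2.9], [-0.91, 2.17], [0.12, 2.37], [-1.06, 4.2], [0.26, 2.73], [-2.93, 2.93]. Speed limits (rad/s): [2.57, 2.57, 3.01, 3.14, 3.14, 3.14].

### API

Orientations are given as a unit quaternion [w, x, y, z].
In Python, from bench import get_obs, read_camera, close_job, search_frame, cut_out, hold_point_z gives the robot as it stands.
- The arm moves only by the tool arm_command, never from a script. Its argument "rows" is a list of rows, each a list of 5 numbers: the shift along the world's x, y, z normalised to -1 to 1, where 1 is 0.12 m, then the turn about the world's z normalised to -1 to 1, where 1 is 90 degrees, then the closure, from 0 (fully open) to 1 (shut). A call has 1 to 10 rows; each row is the pose to reach, as a shift and turn from the pose commanded when the call began; what a row does not reach only later rows make up. A row lasts 1/8 s, in which the tool goes at most 62.5 mm and 10.7 degrees, less where a joint would pass 70% of its speed; a pose out of reach is approached as far as the arm can. A call with a number of a shift or a turn outside -1 to 1 is refused whole. A call with a gripper value outside its range is refused whole. The fingers move at their own pace and stop on an object; "force" is the grip in N (left out, the last holds). Time passes only in rows, so rows that repeat a pose let the fingers close. It gives the time, the measured TCP pose, the force, the opening and the grip force at its end, in the units of the state.
- get_obs(): the state, without advancing time (a new reading comes with each control period).
- read_camera(name): name is "scene" or "top" or "wrist"; returns a dict with "pixels" (400x640x3 uint8, red, green, blue), "z_map" (400x640 float32, m along the optical axis (not along the pixel's ray), 0 where there is no reading), "fx", "fy", "cx", "cy" (pixels), "cam_to_world" (4x4, takes a point from camera to world coordinates); the wrist camera has in their place "T_tool_cam" (4x4, takes a point from camera to tool coordinates, whose origin is the TCP and whose axes are the flange's). Camera axes: x right, y up, looking along -z (the intrinsics and any distortion apply to the point x, -y, -z); pixel columns grow to the right and rows downward; lengths in m; the calibration is good to about 2 mm. The wrist camera is an equidistant fisheye: a pixel r from the principal point sees the ray r / f radians off the axis. A picture is of the moment at which its call begins: read the wrist's pose just before it.
- close_job(): hands the job in; it is judged then, once.
Trained networks look in the newest picture that a camera, given by its name, has taken for a name from the list of things; names that differ only in an ending like _2 or _b are one class to them, and where a whole thing is asked for, a point or a joint stands for the part that bears it (a point fixed in the world has none). Each returns a list of dicts, best first, with "conf" (0 to 1); they miss things now and then, are a little off and sometimes report something else, mostly with a low value. They report only what shows in the picture. A call takes as long as a camera call. They do not tell look-alikes from the thing itself.
- search_frame(target, camera): "rect" ([centre column, centre row, width, height] in pixels, round what is visible of it).
- cut_out(target, camera): "region" (400x640 bool, what is visible of it) and "rect" ([centre column, centre row, width, height] in pixels, round what is visible of it).
The state is a dict: "clock": time; "joint_positions": joint angles; "qvel": joint speeds; "joint_torque": joint torques, N m; "ee_pos": TCP position; "eef_rot": TCP orientation; "ft_force": force on the tool from outside, world axes, zero at the start; "ft_torque": the same for the moment, N m; "opening": finger opening in m; "grip_force": force on a finger pad.
Only numpy, scipy, OpenCV 4.12 (cv2) and the standard library are available. Lean on these libraries where they do the work, as an engineer would, in place of code of your own. Each camera call takes 0.05 s, during which the arm holds its last target. There are 200 camera calls.

### The job

Take the lifting hook from its stand, reach through the round port in the roof of the clear proving box, catch the little pot by its wire bail, lift it off its pedestal and out through the port, and set it down gently and upright on the cork trivet, wholly on it. Then unhook it and hang the hook back on its stand as it was. The gripper must not touch the pot, the pot must not be tipped, and the other things stay where they are.

Things in the scene. Friction and masses are not known exactly. Their poses are not given: they have to be found in the camera images.
- proving_box: Fixed square box, clear side walls, wooden floor, white roof, 140 x 140 mm, 140 mm high, walls and roof 5 mm thick. Origin: centre of its underside on the worktop; z up, x and y along its sides. The round pedestal inside (48 mm wide) stands in the middle, its top 26 mm above the origin. Beyond the box on the right a tall fridge fills x > 0.26, y < -0.50 m.
- port (a point): Centre of the round port (90 mm diameter) in the roof, edged with dark rubber, at the roof's upper face, 140 mm above the worktop, straight above the pedestal.
- pot: Loose open terracotta pot, 56 mm diameter, 38 mm high, about 0.16 kg, on the pedestal. Origin: centre of its underside; z up. A rigid dark wire bail (5 mm thick, does not fold) arches over it in its y-z plane, legs at y = +-29 mm.
- bail (a point): Middle of the bail's top bar, on its centre line, 74 mm above the pot's underside; axes as the pot's. The bar is straight and level along y for +-21 mm; 33 mm are free between the pot's rim and the bar.
- stand: Fixed dark steel stand. Origin: in the middle of its slot, at worktop level; z up. Two level prongs (12 mm wide each) point along -x with an 18 mm wide slot between them, which runs along x from -23 to +31 mm and is open at the -x end. The prongs' tops are 105 mm high; nothing on the stand is higher.
- hook: Loose lifting hook, 0.09 kg, 139 mm long, hanging upright in the stand's slot, flange on the prongs, axes as the stand's. Origin: on the shaft's axis at the flange's underside (105 mm high when hung). Flange 30 (x) x 34 (y) x 4 mm. Shaft flat, 5 (x) x 10 (y) mm, down to z = -85 mm. Foot and shaft pass through the slot from above: lift it out and lower it in straight up and down.
- hook_grip (a point): Middle of the hook's dark wooden grip, 29 mm above the hook's origin. The grip is 22 mm along x, 16 mm along y (pinch it across y) and 50 mm high (4 to 54 mm above the origin).
- hook_seat (a point): Middle of the hook foot's upper face, where the bar rests: x = -9.5, y = 0, z = -80 mm in the hook's frame. The foot (10 mm wide, 5 mm thick) points along the hook's -x to x = -20.5 mm and ends in an upturned lip, 4 mm thick, that rises to z = -71 mm; the gap between shaft and lip is 14 mm.
- trivet: Fixed round cork trivet lying on the worktop, 130 mm diameter, 10 mm thick. Origin: centre of its underside; its upper face is 10 mm above the worktop.
- tomato: Loose tomato, 74 mm wide, 69 mm high, on the worktop; leave it. Origin: centre of its underside.
- tumbler: Loose drinking glass, 81 mm wide, 93 mm high, on the worktop; leave it. Origin: centre of its underside.
- spice_jar: Loose spice jar, 41 mm wide, 105 mm high, on the worktop; leave it. Origin: centre of its underside.
There are look-alikes about, which are no part of the job. What is shaped like the hook but red is not meant.

How it is judged:
On the way, in this order (a step that is already met when the one before it is completed fails the run):
1. the pot hangs on the hook, lifted clear off the pedestal and still inside the port's outline (z of pot in the frame of proving_box above 0.036 m and horizontal distance between pot and port below 0.03 m and contact force between pot and hook above 0.3 N), for 0.1 s.
2. the pot stands upright on the trivet, off the hook (horizontal distance between pot and trivet below 0.038 m and contact force between pot and trivet above 0.4 N and angle between pot's own z axis and vertical below 0.1 rad and linear speed of pot below 0.03 m/s and contact force between pot and hook below 0.05 N), for 0.2 s.
At the end, for the whole second after the job is handed in: The pot stands still and upright (0.1 rad) on the trivet, off the hook, its whole foot on it (centre within 38 mm of the trivet's); the hook hangs upright in the stand's slot, flange on the prongs (height within 4 mm, within 20 mm of the slot's middle), at rest (all of step 2 and z of hook in the frame of stand between 0.101 and 0.109 m and horizontal distance between hook and stand below 0.02 m and angle between hook's own z axis and vertical below 0.12 rad and linear speed of hook below 0.03 m/s); the robot touches nothing.
It fails at once if the gripper or arm touches the pot (contact force between any of the fingers, the arm and pot above 0.5 N).
It fails at once if the pot is tipped by more than 0.6 rad (angle between pot's own z axis and vertical above 0.6 rad).
It fails at once if the pot is banged or pressed down on the trivet (over 18 N) (contact force between pot and trivet above 18 N).
It fails at once if the tomato, tumbler or spice jar is moved by more than 25 mm (distance of any of tomato, tumbler, spice_jar from where it was at the start of the episode above 0.025 m).
It also fails if it takes over 64 s, if anything falls off the work surface, if the arm or the gripper's body presses on something with over 40 N, if the wrist force passes 120 N, or if a joint passes its speed limit or range.

## Working session

There is one attempt and no reset: what is moved stays moved. The work goes in short steps, Python scripts to look and compute and a tool call to move; the robot and the scene stay as the last step left them, time stands still between calls to the robot, and variables do not carry over. Pictures are saved under pics/ and viewed, at most 10 in all, crops included, and the job is handed in when it is done.

Besides the shell and the picture viewer there is one more tool, called after "Emit:" as name(argument=value, ...), one argument or row to a line, values as JSON. arm_command: Moves the arm, as the interface text tells. Its arguments: {"type":"object","properties":{"rows":{"type":"array","items":{"type":"array","items":{"type":"number","minimum":-1,"maximum":1}}},"force":{"type":"number"}},"required":["rows"]}

```bash
mkdir -p pics; ls
cat > h.py <<'E'
import numpy as np, cv2
from bench import *
def world(c,mask=None):
    z=c["z_map"];v,u=np.mgrid[0:400,0:640]
    p=np.stack([(u-c["cx"])/c["fx"]*z,-(v-c["cy"])/c["fy"]*z,-z,np.ones_like(z)],-1)
    return (p@np.asarray(c["cam_to_world"]).T)[...,:3]
E
python3 - <<'E'
from h import *
o=get_obs();print(o["ee_pos"],o["eef_rot"],o["ft_force"],hold_point_z)
for n in ["scene","top"]:
    c=read_camera(n);W=world(c);np.savez(f"pics/{n}.npz",W=W,px=c["pixels"],z=c["z_map"])
    cv2.imwrite(f"pics/{n}0.png",c["pixels"][...,::-1])
    print(n,np.round(c["cam_to_world"],3).tolist(),c["fx"],c["cx"],c["cy"])
    for t in ["proving_box","port","pot","bail","stand","hook","hook_grip","trivet","tomato","tumbler","spice_jar"]:
        try: r=cut_out(t,n)
        except Exception as e: print(t,e);continue
        for d in r[:3]:
            m=d["region"]&(c["z_map"]>0)
            if m.sum()==0: print(t,"empty");continue
            q=W[m];print(t,round(d["conf"],2),np.round(d["rect"]).astype(int).tolist(),np.round(np.median(q,0),3),np.round(np.percentile(q,2,axis=0),3),np.round(np.percentile(q,98,axis=0),3))
E
```

```text
pics
[ 0.14696514 -0.50371607  0.23047726] [-7.47276452e-04  9.89949553e-01  1.41418954e-01 -6.02866947e-05] [-0.31822944 -0.00886126 -0.37715067] 0.0187
scene [[0.825, 0.415, -0.383, 0.003], [-0.564, 0.581, -0.587, -0.673], [-0.021, 0.7, 0.713, 1.116], [0.0, 0.0, 0.0, 1.0]] 368.57230822955705 326.5497716394019 201.225985114554
proving_box 0.93 [388, 263, 49, 68] [ 0.541 -0.193  0.106] [ 0.488 -0.26   0.004] [ 0.638 -0.108  0.142]
port 0.77 [388, 263, 56, 67] [ 0.543 -0.193  0.105] [ 0.489 -0.26   0.006] [ 0.638 -0.109  0.142]
port 0.71 [289, 190, 8, 26] [0.453 0.284 0.126] [ 0.442  0.272 -0.241] [0.611 0.662 0.159]
pot 0.48 [389, 258, 11, 0] [ 0.585 -0.166  0.06 ] [ 0.565 -0.191  0.047] [ 0.594 -0.152  0.101]
stand 0.59 [292, 199, 24, 27] [0.485 0.281 0.014] [0.417 0.256 0.002] [0.497 0.319 0.106]
hook 0.38 [247, 152, 9, 13] [0.439 0.633 0.101] [ 0.425  0.62  -0.067] [0.536 0.877 0.139]
hook_grip 0.48 [288, 192, 12, 28] [0.455 0.286 0.108] [ 0.44   0.269 -0.243] [0.635 0.686 0.159]
trivet 0.7 [331, 245, 30, 27] [0.488 0.039 0.009] [ 0.43  -0.017  0.002] [0.547 0.097 0.013]
tomato 0.
[... 1407 characters left out ...]
73 0.307 0.162]
hook 0.29 [433, 198, 66, 57] [ 0.571 -0.184  0.139] [ 0.499 -0.251  0.002] [ 0.638 -0.101  0.145]
hook_grip 0.43 [167, 237, 22, 13] [0.443 0.632 0.093] [0.428 0.622 0.002] [0.458 0.651 0.143]
trivet 0.65 [358, 223, 40, 41] [0.494 0.044 0.011] [ 0.437 -0.014  0.005] [0.549 0.099 0.016]
tomato 0.67 [461, 153, 27, 22] [ 0.724 -0.274  0.051] [ 0.693 -0.311  0.001] [ 0.758 -0.247  0.061]
tumbler 0.72 [432, 196, 24, 20] [ 0.575 -0.187  0.036] [ 0.548 -0.22   0.004] [ 0.598 -0.157  0.104]
tumbler 0.66 [432, 149, 19, 28] [ 0.734 -0.188  0.044] [ 0.693 -0.2    0.009] [ 0.764 -0.152  0.094]
spice_jar 0.71 [305, 249, 16, 16] [0.412 0.208 0.105] [ 0.386  0.189 -0.003] [0.431 0.235 0.111]
```

Run:
```python
from h import *
s=np.load("pics/scene.npz")["px"][...,::-1];t=np.load("pics/top.npz")["px"][...,::-1]
R=lambda a,w,h:cv2.resize(a,(w,h),interpolation=cv2.INTER_CUBIC)
A=R(s[130:320,220:470],400,300);B=R(t[120:280,140:490],400,300)
C=R(t[215:250,258:308],400,300);D=R(t[165:230,395:470],400,300)
cv2.imwrite("pics/m1.png",np.vstack([np.hstack([A,B]),np.hstack([C,D])]))
C=R(s[170:230,265:325],400,300);D=R(s[135:175,225:275],400,300)
C2=R(s[225:305,355:455],400,300);D2=R(t[215:250,145:195],400,300)
cv2.imwrite("pics/m2.png",np.vstack([np.hstack([C,D]),np.hstack([C2,D2])]))
```

```text
(no output)
```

View pics/m1.png

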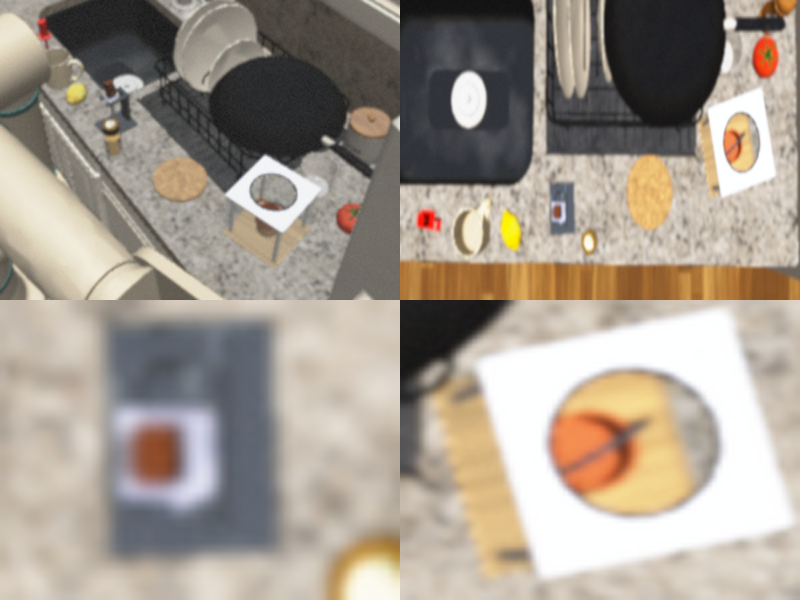

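View pics/m2.png

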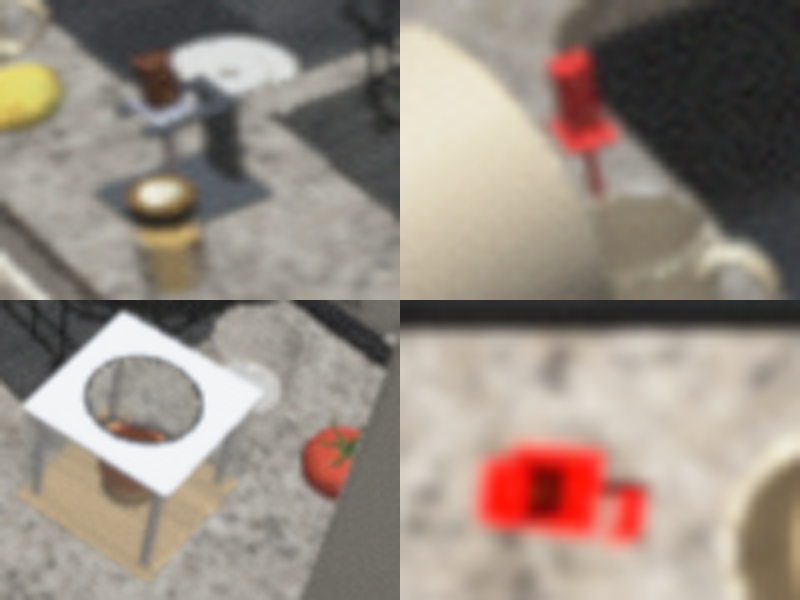

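Run:
```python
from h import *
d=np.load("pics/top.npz");W=d["W"];px=d["px"].astype(int)
z=W[...,2]
def rect(m,n):
    p=(W[m][:,:2]*1000).astype(np.float32);r=cv2.minAreaRect(p);print(n,m.sum(),np.round(r[0],1),np.round(r[1],1),round(r[2],1),"zmed",round(np.median(W[m][:,2]),4))
def box(x0,x1,y0,y1):return (W[...,0]>x0)&(W[...,0]<x1)&(W[...,1]>y0)&(W[...,1]<y1)
roof=box(.47,.67,-.29,-.07)&(z>.13)&(z<.15)&(px.min(-1)>170);rect(roof,"roof")
cam=read_camera("top");c=cam["cam_to_world"]
def plane(u,v,h):
    r=c[:3,:3]@np.array([(u-cam["cx"])/cam["fx"],-(v-cam["cy"])/cam["fy"],-1]);return c[:3,3]+r*(h-c[2,3])/r[2]
# port: hole in the roof mask
k=roof.astype(np.uint8);cs,h=cv2.findContours(k,cv2.RETR_CCOMP,cv2.CHAIN_APPROX_NONE)
for cc,hh in zip(cs,h[0]):
    if len(cc)>25:
        q=np.array([plane(a[0][0],a[0][1],.14)[:2]*1000 for a in cc],np.float32);e=cv2.minEnclosingCircle(q);r=cv2.minAreaRect(q);print("cont",hh[3],len(cc),np.round(q.mean(0),1),np.round(e[0],1),e[1],np.round(r[0],1),np.round(r[1],1),r[2])
grip=box(.42,.5,.25,.32)&(z>.145)&(z<.17);rect(grip,"griptop")
fl=box(.42,.5,.25,.34)&(z>.1)&(z<.12);rect(fl,"flange+prongs")
wh=box(.42,.5,.25,.34)&(px.min(-1)>150)&(z>.09);rect(wh,"white")
base=box(.40,.54,.22,.36)&(px.max(-1)<125)&(z<.03);rect(base,"base")
g=px.sum(-1)
m=np.zeros(g.shape,bool);m[182:215,420:450]=1
bail=m&(z>.088)&(z<.115)&(g<330);
v,u=np.nonzero(bail);q=np.array([plane(a,b,.1)[:2]*1000 for a,b in zip(u,v)]);print("bail",len(q),q.mean(0),np.ptp(q,axis=0),z[bail].round(3)[:40])
uu,s,vt=np.linalg.svd(q-q.mean(0));print(vt[0],np.degrees(np.arctan2(vt[0][1],vt[0][0])),(((q-q.mean(0))@vt[0]).min(),((q-q.mean(0))@vt[0]).max()))
tr=cut_out("trivet","top")[0]["region"]
q=np.array([plane(a,b,.01)[:2]*1000 for b,a in zip(*np.nonzero(tr))],np.float32);print("trivet",cv2.minEnclosingCircle(q),q.mean(0))
o=get_obs();print(o["joint_positions"],o["clock"])
```

```text
roof 1505 [ 571.4 -180.3] [139.9 143.5] 14.0 zmed 0.1409
cont -1 183 [ 570.9 -180.3] [ 571.4 -180.9] 98.3603286743164 [ 571.2 -180.1] [140.  141.4] 13.865032196044922
cont 0 93 [ 571.6 -179.9] [ 571.7 -179.4] 49.524593353271484 [ 571.3 -179.7] [94.5 96.5] 44.87615203857422
griptop 46 [459.7 288.4] [20.3 14.1] 2.4 zmed 0.1588
flange+prongs 213 [468.2 289.4] [62.9 41.9] 0.8 zmed 0.1066
white 74 [459.1 292. ] [39.5 30.4] 84.7 zmed 0.1099
base 227 [463.4 290.7] [83.9 62. ] 0.8 zmed 0.0086
bail 6 [ 576.5807639  -183.73745865] [6.12593    6.13928829] [0.104 0.102 0.1   0.104 0.103 0.104]
[-0.6036511   0.79724861] 127.13183863598735 (np.float64(-3.9856800474295255), np.float64(4.606783406714859))
trivet ((493.6579895019531, 43.728981018066406), 65.32186889648438) [493.9361   43.33088]
[-1.35732984e+00  5.21992250e-02  1.40069549e+00 -8.25608399e-06
  1.68862467e+00 -7.02828479e-02] 1.3
```

Candidates for the hook in the top picture: (277,233), with a brown grip and a light flange in the dark stand, and (166,235), all red. The brown-gripped one in the stand fits; the crops at (277,233) and (166,235) confirm it. I'll head for a wrist view of the box first, then the hook.

Emit:
arm_command(
  rows=[
    [0, 0.4, 0.2, 0, 0],
    [0.2, 0.8, 0.4, 0, 0],
    [0.6, 1, 0.6, 0, 0],
    [1, 1, 0.8, 0, 0],
  ],
)

```text
clock: 1.8
ee_pos: [0.2681, -0.3827, 0.3293]
eef_rot: [0.001, 0.99, 0.141, 0.001]
ft_force: [-0.1, -1.6, 0.2]
opening: 0.0854
grip_force: 0.0
```

Emit:
arm_command(
  rows=[
    [0.4, 0.4, 0, 0, 0],
    [0.8, 0.8, 0, 0, 0],
    [1, 1, 0, 0, 0],
    [1, 1, 0, 0, 0],
  ],
)

```text
clock: 2.3
ee_pos: [0.3886, -0.262, 0.3273]
eef_rot: [-0.0, 0.99, 0.144, 0.0]
ft_force: [0.0, -0.9, 0.5]
opening: 0.0851
grip_force: 0.0
```

Emit:
arm_command(
  rows=[
    [0.4, 0.3, 0, 0, 0],
    [0.8, 0.6, 0, 0, 0],
    [0.8, 0.6, 0, 0, 0],
    [0.8, 0.6, 0, 0, 0],
    [0.8, 0.6, 0, 0, 0],
  ],
)

```text
clock: 2.92
ee_pos: [0.4822, -0.1932, 0.3277]
eef_rot: [0.0, 0.99, 0.14, 0.0]
ft_force: [-0.2, 0.1, -0.1]
opening: 0.0855
grip_force: 0.0
```

```bash
cat >> h.py <<'E'
from scipy.spatial.transform import Rotation as Rn
def tool(o):
    w,x,y,z=o["eef_rot"];T=np.eye(4);T[:3,:3]=Rn.from_quat([x,y,z,w]).as_matrix();T[:3,3]=o["ee_pos"];return T
def wcam():
    o=get_obs();c=read_camera("wrist");c["T"]=tool(o)@np.asarray(c["T_tool_cam"]);return o,c
def wplane(c,u,v,h):
    a=(u-c["cx"])/c["fx"];b=(v-c["cy"])/c["fy"];r=np.hypot(a,b)+1e-9
    d=np.stack([np.sin(r)*a/r,-np.sin(r)*b/r,-np.cos(r)],-1)@c["T"][:3,:3].T
    return c["T"][:3,3]+d*((h-c["T"][2,3])/d[...,2])[...,None]
def rectify(c,x0,y0,h,half=.1,n=400):
    # orthophoto of plane z=h, up=+x, left=+y
    s=2*half/n;i,j=np.mgrid[0:n,0:n];P=np.stack([x0+half-i*s,y0+half-j*s,np.full(i.shape,h),np.ones(i.shape)],-1)
    q=P@np.linalg.inv(c["T"]).T;x,y,z=q[...,0],-q[...,1],-q[...,2];R=np.hypot(x,y)+1e-9;t=np.arctan2(R,z)
    return cv2.remap(c["pixels"],(c["cx"]+c["fx"]*t*x/R).astype(np.float32),(c["cy"]+c["fy"]*t*y/R).astype(np.float32),cv2.INTER_CUBIC)[...,::-1]
E
python3 - <<'E'
from h import *
o,c=wcam();print(o["clock"],o["ee_pos"],o["joint_positions"]);print(np.round(c["T_tool_cam"],3).tolist(),c["fx"],c["cx"],c["cy"],c["T"][:3,3])
np.savez("pics/w1.npz",**{k:c[k] for k in c})
for t in ["pot","bail"]:
  for d in cut_out(t,"wrist")[:2]:print(t,d["conf"],d["rect"])
a=rectify(c,.571,-.18,.1);b=rectify(c,.571,-.18,.14)
cv2.imwrite("pics/r1.png",np.hstack([a,b]))
E
```

```text
2.925 [ 0.48217447 -0.19317092  0.32767347] [-4.51974315e-01  3.62833185e-02  1.22696976e+00 -3.29018205e-04
  1.87775372e+00  8.37015208e-01]
[[0.0, 0.96, 0.282, 0.071], [1.0, -0.0, -0.0, -0.001], [-0.0, 0.282, -0.96, -0.143], [0.0, 0.0, 0.0, 1.0]] 309.70691628693146 320.9780280892818 195.07746602563756 [ 0.55047065 -0.17229526  0.47027455]
pot 0.73 [329.8, 92.7, 43.0, 38.4]
pot 0.54 [180.0, 111.2, 71.0, 80.7]
bail 0.86 [330.3, 93.2, 50.2, 40.1]
```

View pics/r1.png

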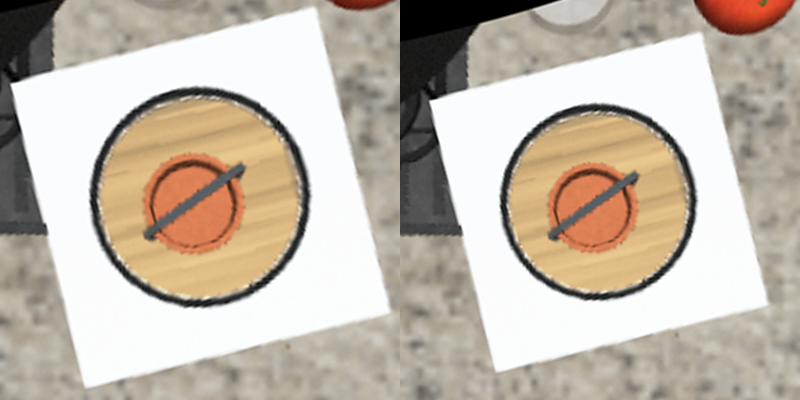

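Run:
```python
from h import *
c=dict(np.load("pics/w1.npz"))
a=rectify(c,.571,-.18,.1,half=.05,n=800).astype(int)
m=(a.max(-1)<125)&(a.max(-1)-a.min(-1)<45);i,j=np.mgrid[0:800,0:800];m&=np.hypot(i-410,j-380)<300
n,l,s,ce=cv2.connectedComponentsWithStats(m.astype(np.uint8));k=1+np.argmax(s[1:,4]);ii,jj=np.nonzero(l==k)
p=np.stack([.621-ii*.000125,-.13-jj*.000125],1)*1000
r=cv2.minAreaRect(p.astype(np.float32));mu=p.mean(0);v=np.linalg.svd((p-mu),full_matrices=False)[2][0]
print(len(p),mu,r,np.degrees(np.arctan2(v[1],v[0])))
b=rectify(c,.571,-.18,.14,half=.1,n=800);w=(b.min(-1)>180).astype(np.uint8)
cs,h=cv2.findContours(w,cv2.RETR_CCOMP,cv2.CHAIN_APPROX_NONE)
for cc,hh in zip(cs,h[0]):
    if len(cc)>300: e=cv2.fitEllipse(cc) if hh[3]>=0 else cv2.minAreaRect(cc);print(hh[3],671-e[0][1]*.25,-80-e[0][0]*.25,np.array(e[1])*.25,e[2])
```

```text
17019 [ 571.12195194 -177.20646043] ((570.4794921875, -176.84339904785156), (7.788668632507324, 61.21853256225586), 35.665000915527344) 125.54819680127945
-1 570.4679489135742 -179.9339141845703 [148.4377594  144.68603516] 77.36663818359375
68 570.2271499633789 -178.97974395751953 [98.84268951 98.8949585 ] 3.080740213394165
```

Emit:
arm_command(
  rows=[
    [0, 0.4, 0, 0, 0],
    [0, 0.8, 0, 0, 0],
    [-0.2, 1, 0, 0, 0],
    [-0.3, 1, 0, 0, 0],
  ],
)

```text
clock: 3.58
ee_pos: [0.4462, -0.0712, 0.3279]
eef_rot: [0.0, 0.99, 0.142, 0.001]
ft_force: [0.3, -0.6, 0.3]
opening: 0.0851
grip_force: 0.0
```

Emit:
arm_command(
  rows=[
    [0, 0.4, 0, 0, 0],
    [0, 0.8, 0, 0, 0],
    [-0.2, 1, 0, 0, 0],
    [-0.2, 1, 0, 0, 0],
  ],
)

```text
clock: 4.08
ee_pos: [0.4225, 0.0482, 0.3279]
eef_rot: [0.0, 0.99, 0.142, 0.001]
ft_force: [0.3, -0.2, -0.7]
opening: 0.0853
grip_force: 0.0
```

Emit:
arm_command(
  rows=[
    [0, 0.4, 0, -0.1, 0],
    [-0.1, 0.8, 0, -0.2, 0],
    [-0.2, 1, 0, -0.2, 0],
    [-0.2, 1, 0, -0.2, 0],
  ],
)

```text
clock: 4.58
ee_pos: [0.3993, 0.168, 0.3273]
eef_rot: [0.0, 1.0, -0.015, 0.0]
ft_force: [-0.8, -0.7, 0.5]
opening: 0.0854
grip_force: 0.0
```

Emit:
arm_command(
  rows=[
    [0, 0.4, 0, 0, 0],
    [0, 0.8, 0, 0, 0],
    [0, 0.9, -0.1, 0, 0],
    [0, 0.9, -0.2, 0, 0],
    [0, 0.9, -0.2, 0, 0],
    [0, 0.9, -0.2, 0, 0],
  ],
)

```text
clock: 5.32
ee_pos: [0.3994, 0.2749, 0.3038]
eef_rot: [-0.0, 1.0, -0.016, 0.0]
ft_force: [0.2, 0.1, 0.4]
opening: 0.0857
grip_force: 0.0
```

Run:
```python
from h import *
o,c=wcam();print(o["clock"],o["ee_pos"],o["joint_positions"]);T=tool(o);print("tool y yaw",np.degrees(np.arctan2(T[1,1],T[0,1])))
np.savez("pics/w2.npz",**{k:c[k] for k in c})
for t in ["hook","hook_grip","stand"]:
  for d in cut_out(t,"wrist")[:2]:print(t,d["conf"],d["rect"])
a=rectify(c,.46,.288,.159,half=.06);b=rectify(c,.46,.288,.107,half=.06)
cv2.imwrite("pics/r2.png",np.hstack([a,b]))
```

```text
5.325 [0.39944628 0.27491443 0.30377752] [ 5.26775771e-01 -6.67775290e-02  1.37615116e+00 -2.81258753e-04
  1.83154355e+00  2.12951421e+00]
tool y yaw -91.83430506616106
hook 0.97 [82.0, 153.0, 62.9, 24.8]
hook 0.68 [304.0, 118.5, 33.3, 29.1]
hook_grip 0.82 [305.4, 119.4, 35.9, 27.8]
hook_grip 0.59 [80.0, 155.4, 61.6, 25.8]
stand 0.8 [308.2, 116.2, 58.2, 67.1]
stand 0.52 [305.2, 120.3, 33.8, 30.8]
```

View pics/r2.png

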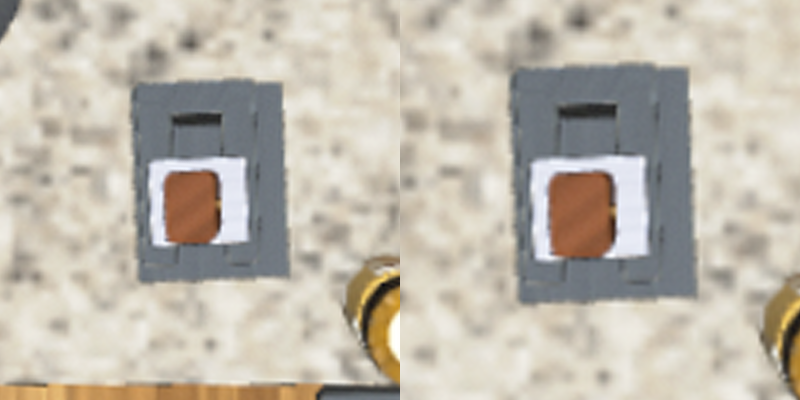

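The wrist orthophoto shows the brown grip at (191,207) and the light flange in the slot of the dark stand, yaw about 2°, with the red look-alike well away to the left.

Emit:
arm_command(
  rows=[
    [0.25, 0.07, -0.2, 0.04, 0],
    [0.487, 0.134, -0.5, 0.04, 0],
    [0.487, 0.134, -0.85, 0.04, 0],
    [0.487, 0.134, -0.85, 0.04, 0],
    [0.487, 0.134, -0.85, 0.04, 0],
  ],
)

```text
clock: 6.15
ee_pos: [0.4579, 0.2924, 0.2036]
eef_rot: [-0.001, 1.0, 0.016, 0.001]
ft_force: [0.7, -0.0, 1.0]
opening: 0.0854
grip_force: 0.0
```

Run:
```python
from h import *
o,c=wcam();T=tool(o);print(o["ee_pos"],np.degrees(np.arctan2(T[1,1],T[0,1])))
a=rectify(c,.458,.291,.159,half=.06);b=rectify(c,.458,.291,.109,half=.06)
cv2.imwrite("pics/r3.png",np.hstack([a,b]))
```

```text
[0.4579276  0.29239375 0.20363966] -88.12880847901607
```

View pics/r3.png

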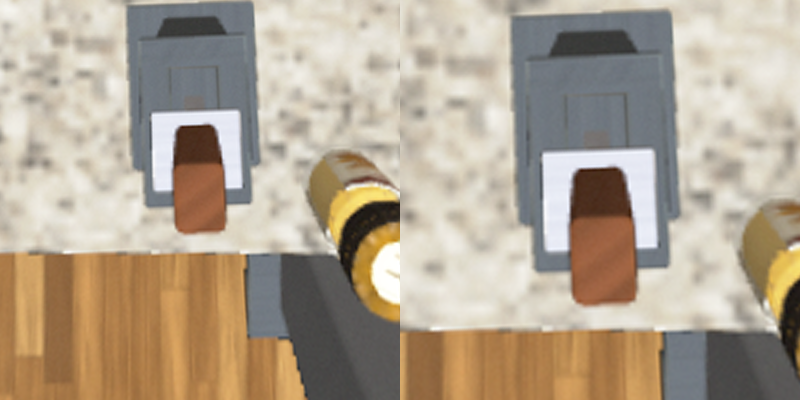

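Emit:
arm_command(
  rows=[
    [0, -0.01, -0.3, 0, 0],
    [0, -0.01, -0.6, 0, 0],
    [0, -0.01, -0.71, 0, 0],
    [0, -0.01, -0.71, 0, 0],
    [0, -0.01, -0.71, 0, 0.5],
    [0, -0.01, -0.71, 0, 0.8],
    [0, -0.01, -0.71, 0, 1],
    [0, -0.01, -0.71, 0, 1],
    [0, -0.01, -0.71, 0, 1],
    [0, -0.01, -0.71, 0, 1],
  ],
  force=60,
)

```text
clock: 7.45
ee_pos: [0.4576, 0.291, 0.1165]
eef_rot: [-0.0, 1.0, 0.016, 0.0]
ft_force: [0.1, -0.1, 3.7]
opening: 0.0151
grip_force: 58.8
```

Emit:
arm_command(
  rows=[
    [0, 0, 0.2, 0, 1],
    [0, 0, 0.5, 0, 1],
    [0, 0, 0.8, 0, 1],
    [0, 0, 1, 0, 1],
    [0, 0, 1, 0, 1],
    [0, 0, 1, 0, 1],
  ],
)

```text
clock: 8.2
ee_pos: [0.457, 0.2906, 0.2343]
eef_rot: [0.001, 1.0, 0.016, -0.001]
ft_force: [0.2, 0.3, -2.1]
opening: 0.0157
grip_force: 58.5
```

Run:
```python
from h import *
o=get_obs();print(o["ee_pos"],o["ft_force"],o["opening"])
c=read_camera("scene");cv2.imwrite("pics/s2.png",cv2.resize(c["pixels"][130:250,250:370][...,::-1],(600,600),interpolation=cv2.INTER_CUBIC))
```

```text
[0.45702432 0.29062652 0.23426379] [ 0.15442627  0.25951922 -2.06335771] 0.015662480084462676
```

View pics/s2.png

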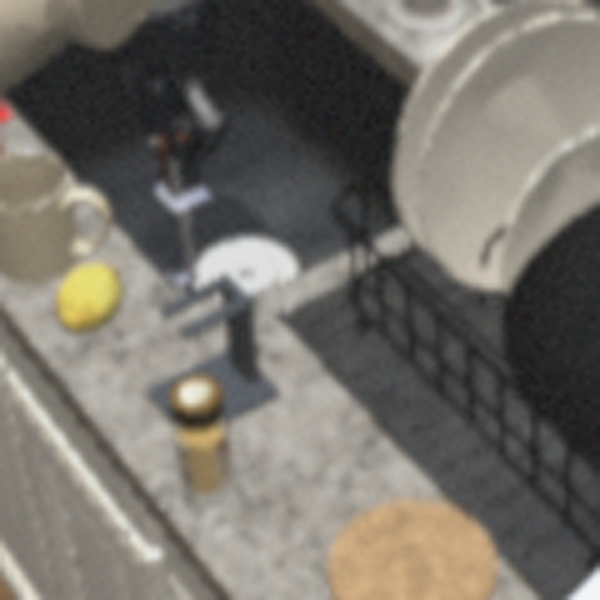

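The hook hangs upright in the fingers, its foot at (180,280) clear above the prongs. Checking the height of the pan near the box.

Run:
```python
from h import *
W=np.load("pics/top.npz")["W"]
for x in np.arange(.5,.76,.03):
    print(round(x,2),[round(float(W[(abs(W[...,0]-x)<.015)&(abs(W[...,1]-y)<.02)][:,2].max(initial=-1)),2) for y in np.arange(-.28,.33,.04)])
```

```text
0.5 [0.01, 0.14, 0.15, 0.15, 0.15, 0.01, 0.01, 0.02, 0.02, 0.02, 0.01, 0.01, 0.01, 0.01, 0.11, 0.11]
0.53 [0.14, 0.15, 0.15, 0.15, 0.15, 0.01, 0.01, 0.02, 0.02, 0.02, 0.01, 0.01, 0.01, 0.01, 0.01, 0.01]
0.56 [-1.0, 0.15, 0.15, 0.14, 0.15, 0.01, 0.01, 0.01, 0.02, 0.02, 0.01, 0.01, 0.01, 0.01, 0.01, 0.01]
0.59 [0.0, 0.15, 0.14, 0.15, 0.15, 0.13, 0.14, 0.15, 0.15, 0.14, 0.13, 0.13, 0.13, 0.13, 0.13, 0.13]
0.62 [0.01, 0.15, 0.15, 0.15, 0.15, 0.16, 0.18, 0.18, 0.18, 0.17, 0.15, 0.04, 0.04, 0.04, 0.04, 0.13]
0.65 [0.01, 0.14, 0.15, 0.15, 0.15, 0.18, 0.19, 0.19, 0.19, 0.19, 0.18, 0.14, 0.01, 0.23, 0.23, 0.13]
0.68 [0.05, 0.01, 0.01, 0.1, 0.17, 0.19, 0.19, 0.19, 0.19, 0.19, 0.19, 0.19, 0.09, 0.26, 0.26, 0.13]
0.71 [0.79, 0.85, 0.9, 0.94, 0.94, 0.94, 0.94, 0.93, 0.93, 0.93, 0.94, 0.94, 0.94, 0.94, 0.92, 0.93]
0.74 [0.17, 0.17, 0.16, 0.16, 0.18, 0.19, 0.19, 0.19, 0.19, 0.19, 0.19, 0.22, 0.87, 0.27, 0.28, 0.13]
```

Emit:
arm_command(
  rows=[
    [0, -0.1, 0.3, 0.03, 1],
    [0, -0.3, 0.5, 0.1, 1],
    [0, -0.6, 0.5, 0.2, 1],
    [0, -0.9, 0.5, 0.3, 1],
    [0, -1, 0.5, 0.37, 1],
    [0, -1, 0.5, 0.374, 1],
  ],
)

```text
clock: 9.0
ee_pos: [0.4573, 0.1702, 0.2949]
eef_rot: [0.0, 0.953, 0.304, -0.001]
ft_force: [-0.1, -0.4, -1.1]
opening: 0.0155
grip_force: 58.6
```

Emit:
arm_command(
  rows=[
    [0, -0.3, 0, 0, 1],
    [0, -0.6, 0, 0, 1],
    [0.1, -0.9, 0, 0, 1],
    [0.2, -1, 0, 0, 1],
    [0.2, -1, 0, 0, 1],
  ],
)

```text
clock: 9.62
ee_pos: [0.4819, 0.0512, 0.2952]
eef_rot: [-0.0, 0.953, 0.304, -0.001]
ft_force: [-0.4, 0.3, -1.3]
opening: 0.0152
grip_force: 58.7
```

Emit:
arm_command(
  rows=[
    [0.1, -0.3, 0, 0, 1],
    [0.2, -0.6, 0, 0, 1],
    [0.4, -0.9, 0, 0, 1],
    [0.5, -1, 0, 0, 1],
    [0.5, -1, 0, 0, 1],
  ],
)

```text
clock: 10.25
ee_pos: [0.5418, -0.0683, 0.2952]
eef_rot: [-0.001, 0.952, 0.305, -0.001]
ft_force: [-0.1, 0.1, -0.5]
opening: 0.0152
grip_force: 58.9
```

Emit:
arm_command(
  rows=[
    [0.1, -0.25, 0, 0, 1],
    [0.25, -0.5, 0, 0, 1],
    [0.4, -0.7, -0.1, 0, 1],
    [0.433, -0.774, -0.2, 0, 1],
    [0.433, -0.774, -0.2, 0, 1],
    [0.433, -0.774, -0.2, 0, 1],
  ],
)

```text
clock: 11.0
ee_pos: [0.5932, -0.1607, 0.273]
eef_rot: [0.0, 0.952, 0.306, 0.0]
ft_force: [-1.2, -0.3, -1.0]
opening: 0.0154
grip_force: 59.0
```

Run:
```python
from h import *
o,c=wcam();T=tool(o);print(o["clock"],o["ee_pos"],np.degrees(np.arctan2(T[1,1],T[0,1]))%180,T[:3,2],o["ft_force"])
zf=o["ee_pos"][2]-.0115-.08
a=rectify(c,.571,-.18,zf,half=.06);b=rectify(c,.571,-.18,.1,half=.06)
cv2.imwrite("pics/r4.png",np.hstack([a,b]));np.savez("pics/w4.npz",**{k:c[k] for k in c})
```

```text
11.0 [ 0.59323391 -0.16071075  0.27296708] 125.58561694979994 [ 8.15577977e-04 -5.06942863e-05 -9.99999666e-01] [-1.23171868 -0.28559415 -1.01145846]
```

View pics/r4.png

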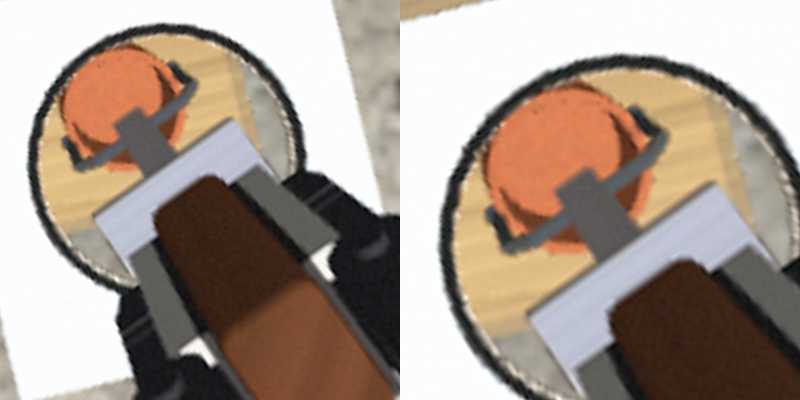

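The picture shows the shaft's lower end at (132,115) (left half) in the port, clear beside the bail bar running (505,247)–(650,150) (right half); this agrees with the earlier fix to about 2 mm. Going down.

Emit:
arm_command(
  rows=[
    [0.015, 0.008, -0.1, 0, 1],
    [0.015, 0.008, -0.25, 0, 1],
    [0.015, 0.008, -0.4, 0, 1],
    [0.015, 0.008, -0.55, 0, 1],
    [0.015, 0.008, -0.7, 0, 1],
    [0.015, 0.008, -0.8, 0, 1],
    [0.015, 0.008, -0.854, 0, 1],
    [0.015, 0.008, -0.854, 0, 1],
  ],
)

```text
clock: 12.05
ee_pos: [0.5952, -0.1611, 0.1694]
eef_rot: [-0.0, 0.952, 0.305, -0.0]
ft_force: [0.3, 0.4, -0.9]
opening: 0.0152
grip_force: 59.1
```

Run:
```python
from h import *
o,c=wcam();T=tool(o);print(o["clock"],o["ee_pos"],np.degrees(np.arctan2(T[1,1],T[0,1]))%180,o["ft_force"])
a=rectify(c,.571,-.18,.075,half=.06);b=rectify(c,.571,-.18,.1,half=.06)
cv2.imwrite("pics/r5.png",np.hstack([a,b]))
```

```text
12.05 [ 0.59519603 -0.16107676  0.16943755] 125.51639315518331 [ 0.27828666  0.37070462 -0.89064862]
```

View pics/r5.png

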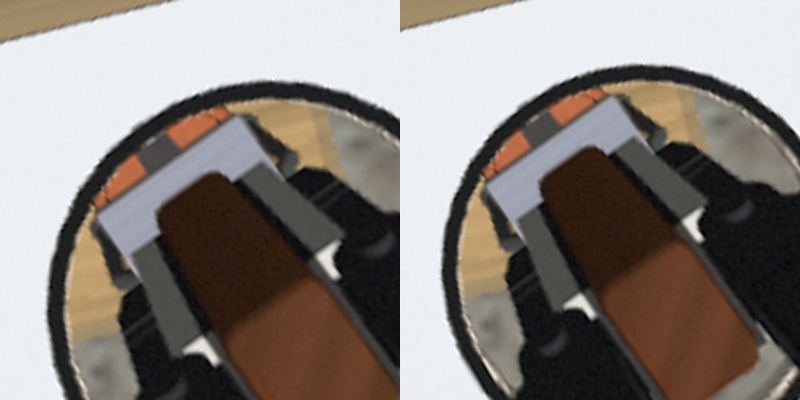

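No contact, and the bail's shoulders lie evenly on both sides of the flange at (105,250) and (270,140). Sliding the foot under the bar, then lifting a little.

Emit:
arm_command(
  rows=[
    [-0.03, -0.022, 0, 0, 1],
    [-0.06, -0.044, 0, 0, 1],
    [-0.09, -0.066, 0, 0, 1],
    [-0.125, -0.089, 0, 0, 1],
    [-0.125, -0.089, 0, 0, 1],
    [-0.125, -0.089, 0, 0, 1],
  ],
)

```text
clock: 12.85
ee_pos: [0.5803, -0.1717, 0.1697]
eef_rot: [0.0, 0.952, 0.305, 0.0]
ft_force: [-0.6, 0.4, -0.6]
opening: 0.0157
grip_force: 59.1
```

Emit:
arm_command(
  rows=[
    [0, 0, 0.04, 0, 1],
    [0, 0, 0.08, 0, 1],
    [0, 0, 0.12, 0, 1],
    [0, 0, 0.15, 0, 1],
    [0, 0, 0.18, 0, 1],
    [0, 0, 0.2, 0, 1],
    [0, 0, 0.22, 0, 1],
    [0, 0, 0.22, 0, 1],
    [0, 0, 0.22, 0, 1],
  ],
)

```text
clock: 13.98
ee_pos: [0.5802, -0.1717, 0.1959]
eef_rot: [-0.0, 0.952, 0.305, -0.0]
ft_force: [-0.4, -1.1, -3.0]
opening: 0.0155
grip_force: 58.9
```

Emit:
arm_command(
  rows=[
    [0, 0, 0.04, 0, 1],
    [0, 0, 0.08, 0, 1],
    [0, 0, 0.12, 0, 1],
    [0, 0, 0.16, 0, 1],
    [0, 0, 0.16, 0, 1],
    [0, 0, 0.16, 0, 1],
  ],
)

```text
clock: 14.72
ee_pos: [0.5802, -0.1717, 0.2151]
eef_rot: [-0.0, 0.952, 0.305, -0.0]
ft_force: [-0.2, 0.0, -2.6]
opening: 0.0154
grip_force: 58.9
```

Run:
```python
from h import *
o,c=wcam();T=tool(o);print(o["clock"],o["ee_pos"],o["ft_force"])
s=read_camera("scene")["pixels"][...,::-1]
a=rectify(c,.571,-.18,.1,half=.06)
cv2.imwrite("pics/r6.png",np.hstack([a,cv2.resize(s[215:305,345:435],(400,400),interpolation=cv2.INTER_CUBIC)]))
```

```text
14.725 [ 0.58017133 -0.17169658  0.21506117] [-0.16971272  0.02339377 -2.63758398]
```

View pics/r6.png

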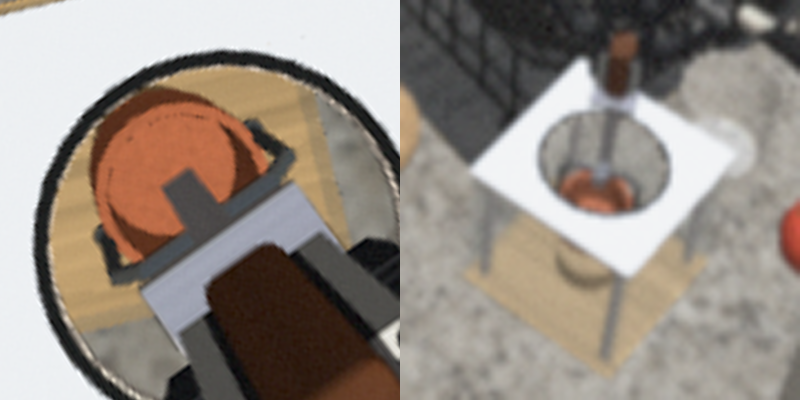

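The pot hangs on the hook clear of the pedestal (pot at (180,160) left, gap over the pedestal at (585,255) right). Lifting out.

Emit:
arm_command(
  rows=[
    [-0.005, -0.015, 0.05, 0, 1],
    [-0.01, -0.02, 0.15, 0, 1],
    [-0.01, -0.02, 0.27, 0, 1],
    [-0.01, -0.02, 0.4, 0, 1],
    [-0.01, -0.02, 0.54, 0, 1],
    [-0.01, -0.02, 0.68, 0, 1],
    [-0.01, -0.02, 0.82, 0, 1],
    [-0.01, -0.02, 0.93, 0, 1],
    [-0.01, -0.02, 1, 0, 1],
    [-0.01, -0.02, 1, 0, 1],
  ],
)

```text
clock: 16.08
ee_pos: [0.5792, -0.1742, 0.3358]
eef_rot: [0.0, 0.952, 0.305, 0.0]
ft_force: [0.4, -0.6, -3.3]
opening: 0.0155
grip_force: 58.9
```

Emit:
arm_command(
  rows=[
    [0, 0, 0.05, 0, 1],
    [0, 0, 0.1, 0, 1],
    [0, 0, 0.15, 0, 1],
    [0, 0, 0.2, 0, 1],
    [0, 0, 0.2, 0, 1],
  ],
)

```text
clock: 16.7
ee_pos: [0.5791, -0.1741, 0.36]
eef_rot: [0.0, 0.952, 0.305, 0.0]
ft_force: [0.3, 1.1, -2.7]
opening: 0.0156
grip_force: 58.9
```

Emit:
arm_command(
  rows=[
    [-0.02, 0.04, 0, 0, 1],
    [-0.07, 0.12, 0, 0, 1],
    [-0.13, 0.24, 0, 0, 1],
    [-0.2, 0.38, 0, 0, 1],
    [-0.27, 0.53, 0, 0, 1],
    [-0.33, 0.68, 0, 0, 1],
    [-0.37, 0.8, 0, 0, 1],
    [-0.39, 0.88, 0, 0, 1],
    [-0.4, 0.93, 0, 0, 1],
    [-0.4, 0.94, 0, 0, 1],
  ],
)

```text
clock: 17.95
ee_pos: [0.5311, -0.0612, 0.3592]
eef_rot: [0.0, 0.952, 0.305, -0.0]
ft_force: [0.5, -0.6, -2.1]
opening: 0.0156
grip_force: 58.9
```

Emit:
arm_command(
  rows=[
    [-0.01, 0.04, 0, 0, 1],
    [-0.03, 0.12, 0, 0, 1],
    [-0.07, 0.24, 0, 0, 1],
    [-0.11, 0.38, 0, 0, 1],
    [-0.15, 0.53, 0, 0, 1],
    [-0.19, 0.68, 0, 0, 1],
    [-0.22, 0.8, 0, 0, 1],
    [-0.235, 0.87, 0, 0, 1],
    [-0.245, 0.91, 0, 0, 1],
    [-0.245, 0.92, 0, 0, 1],
  ],
)

```text
clock: 19.2
ee_pos: [0.5016, 0.0491, 0.3592]
eef_rot: [0.0, 0.952, 0.305, -0.0]
ft_force: [-0.5, -0.0, -2.4]
opening: 0.0148
grip_force: 58.9
```

Emit:
arm_command(
  rows=[
    [0, 0, -0.05, 0, 1],
    [0, 0, -0.15, 0, 1],
    [0, 0, -0.3, 0, 1],
    [0, 0, -0.45, 0, 1],
    [0, 0, -0.6, 0, 1],
    [0, 0, -0.75, 0, 1],
    [0, 0, -0.88, 0, 1],
    [0, 0, -0.96, 0, 1],
    [0, 0, -1, 0, 1],
    [0, 0, -1, 0, 1],
  ],
)

```text
clock: 20.45
ee_pos: [0.5017, 0.0491, 0.2393]
eef_rot: [0.0, 0.952, 0.305, 0.0]
ft_force: [0.8, -0.2, -1.9]
opening: 0.0151
grip_force: 58.9
```

Run:
```python
from h import *
o,c=wcam();print(o["clock"],o["ee_pos"],o["ft_force"])
s=read_camera("scene")["pixels"][...,::-1]
a=rectify(c,.494,.0435,.01,half=.09)
cv2.imwrite("pics/r7.png",np.hstack([a,cv2.resize(s[180:280,285:385],(400,400),interpolation=cv2.INTER_CUBIC)]))
```

```text
20.45 [0.50168648 0.0490826  0.23930689] [ 0.76803015 -0.20040318 -1.85658184]
```

View pics/r7.png

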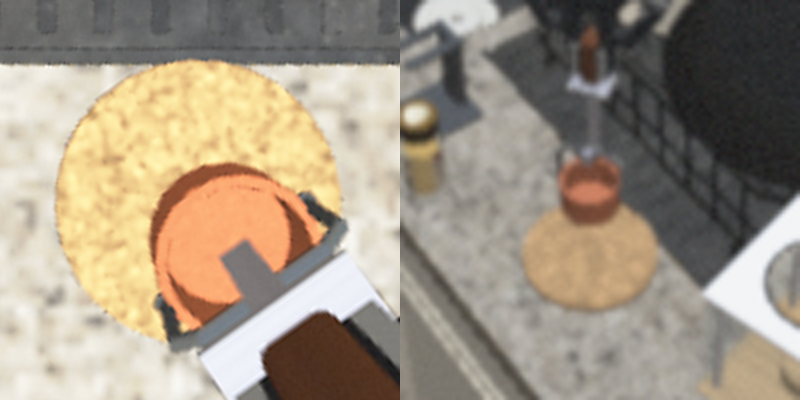

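The pot hangs upright over the trivet (trivet centre at (198,203) left). Lowering slowly.

Emit:
arm_command(
  rows=[
    [0, 0, -0.08, 0, 1],
    [0, 0, -0.18, 0, 1],
    [0, 0, -0.28, 0, 1],
    [0, 0, -0.37, 0, 1],
    [0, 0, -0.43, 0, 1],
    [0, 0, -0.47, 0, 1],
    [0, 0, -0.49, 0, 1],
    [0, 0, -0.51, 0, 1],
    [0, 0, -0.525, 0, 1],
    [0, 0, -0.54, 0, 1],
  ],
)

```text
clock: 21.8
ee_pos: [0.5017, 0.049, 0.1745]
eef_rot: [0.0, 0.952, 0.305, 0.0]
ft_force: [-0.2, 0.8, -2.6]
opening: 0.015
grip_force: 58.9
```

Emit:
arm_command(
  rows=[
    [0, 0, -0.015, 0, 1],
    [0, 0, -0.03, 0, 1],
    [0, 0, -0.045, 0, 1],
    [0, 0, -0.065, 0, 1],
    [0, 0, -0.09, 0, 1],
    [0, 0, -0.12, 0, 1],
    [0, 0, -0.15, 0, 1],
    [0, 0, -0.165, 0, 1],
    [0, 0, -0.165, 0, 1],
  ],
)

```text
clock: 22.92
ee_pos: [0.5016, 0.0491, 0.1545]
eef_rot: [0.0, 0.952, 0.305, -0.0]
ft_force: [-0.0, -0.1, -1.4]
opening: 0.0154
grip_force: 58.9
```

Run:
```python
from h import *
o,c=wcam();print(o["clock"],o["ee_pos"],o["ft_force"])
s=read_camera("scene")["pixels"][...,::-1]
a=rectify(c,.494,.0435,.084,half=.06)
cv2.imwrite("pics/r8.png",np.hstack([a,cv2.resize(s[180:280,285:385],(400,400),interpolation=cv2.INTER_CUBIC)]))
```

```text
22.925 [0.50156431 0.04907101 0.15449757] [-0.03478151 -0.12550876 -1.36013855]
```

View pics/r8.png

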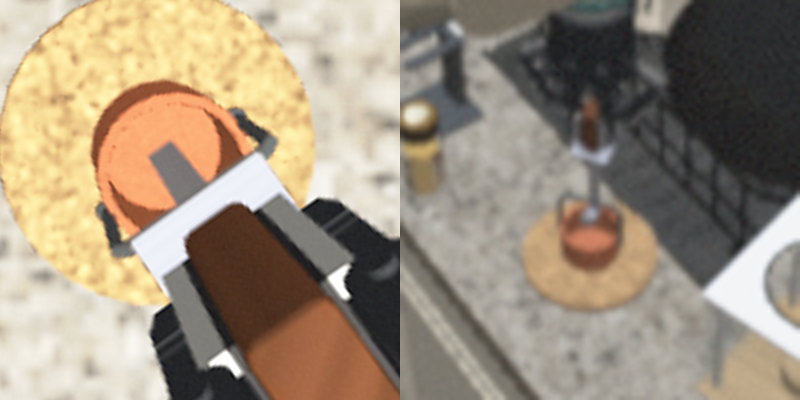

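The pot stands on the trivet and the hook is unloaded. That is now 11 pictures viewed, one over the limit of 10, so from here I go by numbers only. Withdrawing the hook.

Emit:
arm_command(
  rows=[
    [0.03, 0.022, 0, 0, 1],
    [0.06, 0.044, 0, 0, 1],
    [0.09, 0.066, 0, 0, 1],
    [0.12, 0.086, 0, 0, 1],
    [0.143, 0.102, 0, 0, 1],
    [0.143, 0.102, 0, 0, 1],
    [0.143, 0.102, 0, 0, 1],
  ],
)

```text
clock: 23.9
ee_pos: [0.5187, 0.0613, 0.1546]
eef_rot: [0.0, 0.952, 0.305, -0.0]
ft_force: [-0.1, -0.5, -0.1]
opening: 0.0154
grip_force: 58.9
```

Emit:
arm_command(
  rows=[
    [0, 0, 0.06, 0, 1],
    [0, 0, 0.15, 0, 1],
    [0, 0, 0.25, 0, 1],
    [0, 0, 0.4, 0, 1],
    [0, 0, 0.6, 0, 1],
    [0, 0, 0.8, 0, 1],
    [0, 0, 0.8, 0, 1],
  ],
)

```text
clock: 24.78
ee_pos: [0.5197, 0.0614, 0.2537]
eef_rot: [0.001, 0.952, 0.305, 0.003]
ft_force: [0.7, -1.4, -0.9]
opening: 0.0155
grip_force: 59.0
```

Run:
```python
from h import *
o=get_obs();print(o["clock"],o["ee_pos"],o["ft_force"],o["joint_positions"])
for n in ["top","scene"]:
    c=read_camera(n);W=world(c);p=c["pixels"].astype(int)
    m=(abs(W[...,0]-.494)<.06)&(abs(W[...,1]-.0435)<.06)&(W[...,2]>.02)&(W[...,2]<.065)&(p[...,0]-p[...,2]>60)
    q=W[m];print(n,m.sum(),np.median(q,0),q.min(0),q.max(0))
    for d in cut_out("pot",n)[:2]:
        q=W[d["region"]];print(d["conf"],d["rect"],np.median(q,0) if len(q) else 0)
```

```text
24.775 [0.51969175 0.06137783 0.25365245] [ 0.69405333 -1.41881805 -0.89708899] [ 4.70160621e-02  3.86708536e-02  1.37055036e+00 -5.36426450e-05
  1.72706075e+00  9.97794955e-01]
top 23 [0.47177618 0.03561787 0.04639679] [0.46846713 0.02231046 0.02228491] [0.47823063 0.05687997 0.0520464 ]
0.46 [359.4, 229.1, 12.3, 9.1] [0.47492077 0.04421819 0.02319729]
scene 114 [0.48889915 0.04493101 0.03681043] [0.46287191 0.01423441 0.02004381] [0.5158146  0.06883948 0.0526593 ]
0.72 [331.3, 238.6, 15.2, 11.1] [0.49344682 0.04448522 0.03353833]
```

Emit:
arm_command(
  rows=[
    [-0.03, 0.1, 0, -0.04, 1],
    [-0.1, 0.3, 0, -0.12, 1],
    [-0.2, 0.55, 0, -0.22, 1],
    [-0.3, 0.8, 0, -0.32, 1],
    [-0.4, 0.95, 0, -0.37, 1],
    [-0.51, 1, 0, -0.374, 1],
    [-0.51, 1, 0, -0.374, 1],
  ],
)

```text
clock: 25.85
ee_pos: [0.457, 0.1812, 0.2504]
eef_rot: [0.0, 1.0, 0.017, -0.0]
ft_force: [0.6, -0.3, -1.0]
opening: 0.0156
grip_force: 59.0
```

Emit:
arm_command(
  rows=[
    [0, 0.1, 0, 0, 1],
    [0, 0.3, 0, 0, 1],
    [0, 0.55, 0, 0, 1],
    [0, 0.75, 0, 0, 1],
    [0, 0.88, 0, 0, 1],
    [0, 0.91, 0, 0, 1],
    [0, 0.91, 0, 0, 1],
    [0, 0.91, 0, 0, 1],
  ],
)

```text
clock: 26.85
ee_pos: [0.4578, 0.2899, 0.2508]
eef_rot: [0.0, 1.0, 0.016, 0.0]
ft_force: [-0.1, -0.3, 0.0]
opening: 0.0153
grip_force: 59.0
```

Run:
```python
from h import *
o=get_obs();T=tool(o);print(o["clock"],o["ee_pos"],np.degrees(np.arctan2(T[1,1],T[0,1])),T[:3,2],o["ft_force"])
```

```text
26.85 [0.45779673 0.28987436 0.25076217] -88.18719735494561 [ 2.23719630e-04 -1.70047957e-04 -9.99999961e-01] [-0.11559646 -0.32253602  0.01259176]
```

Emit:
arm_command(
  rows=[
    [0, 0.009, -0.05, 0, 1],
    [0, 0.009, -0.15, 0, 1],
    [0, 0.009, -0.27, 0, 1],
    [0, 0.009, -0.4, 0, 1],
    [0, 0.009, -0.53, 0, 1],
    [0, 0.009, -0.66, 0, 1],
    [0, 0.009, -0.8, 0, 1],
    [0, 0.009, -0.92, 0, 1],
    [0, 0.009, -1, 0, 1],
    [0, 0.009, -1, 0, 1],
  ],
)

```text
clock: 28.1
ee_pos: [0.4573, 0.2914, 0.1298]
eef_rot: [0.0, 1.0, 0.016, -0.001]
ft_force: [-0.0, -0.6, -0.7]
opening: 0.0154
grip_force: 59.0
```

Emit:
arm_command(
  rows=[
    [0, 0, -0.04, 0, 1],
    [0, 0, -0.08, 0, 1],
    [0, 0, -0.1, 0, 1],
    [0, 0, -0.11, 0, 1],
    [0, 0, -0.115, 0, 1],
    [0, 0, -0.115, 0, 1],
  ],
)

```text
clock: 28.85
ee_pos: [0.4576, 0.2916, 0.1169]
eef_rot: [0.0, 1.0, 0.016, 0.0]
ft_force: [0.1, 0.5, -0.5]
opening: 0.0153
grip_force: 59.0
```

Within 0.5 mm of the original height. Opening in small steps, then retreating straight up.

Emit:
arm_command(
  rows=[
    [0, 0, -0.005, 0, 1],
    [0, 0, -0.005, 0, 0.7],
    [0, 0, -0.005, 0, 0.5],
    [0, 0, -0.005, 0, 0.2],
    [0, 0, -0.005, 0, 0],
    [0, 0, -0.005, 0, 0],
    [0, 0, -0.005, 0, 0],
    [0, 0, -0.005, 0, 0],
  ],
)

```text
clock: 29.85
ee_pos: [0.4576, 0.2916, 0.1162]
eef_rot: [0.0, 1.0, 0.016, 0.0]
ft_force: [-0.3, -0.1, -0.2]
opening: 0.0854
grip_force: 0.0
```

Emit:
arm_command(
  rows=[
    [0, 0, 0.1, 0, 0],
    [0, 0, 0.3, 0, 0],
    [0, 0, 0.6, 0, 0],
    [0, 0, 0.9, 0, 0],
    [0, 0, 1, 0, 0],
    [0, 0, 1, 0, 0],
    [0, 0, 1, 0, 0],
    [0, 0, 1, 0, 0],
  ],
)

```text
clock: 30.85
ee_pos: [0.4572, 0.2914, 0.2347]
eef_rot: [0.001, 1.0, 0.016, -0.001]
ft_force: [-0.1, 1.0, -0.4]
opening: 0.0853
grip_force: 0.0
```

Run:
```python
from h import *
o,c=wcam();print(o["clock"],o["ee_pos"],o["ft_force"],o["opening"])
for h,n,f in [(.159,"grip",lambda a:(a[...,2]-a[...,0]>35)&(a[...,2]<190)),(.109,"flange",lambda a:(a.min(-1)>185)&(a[...,0]>=a[...,2]))]:
    a=rectify(c,.458,.291,h,half=.04,n=800).astype(int);k=f(a).astype(np.uint8)
    N,l,s,ce=cv2.connectedComponentsWithStats(k);i=1+np.argmax(s[1:,4]);y,x=np.nonzero(l==i);r=cv2.minAreaRect(np.stack([x,y],1).astype(np.int32))
    print(n,"xy",.498-r[0][1]*1e-4,.331-r[0][0]*1e-4,np.array(r[1])*.1,r[2])
s=read_camera("scene");W=world(s);p=s["pixels"].astype(int)
m=(abs(W[...,0]-.494)<.06)&(abs(W[...,1]-.0435)<.06)&(W[...,2]>.02)&(W[...,2]<.065)&(p[...,0]-p[...,2]>60);q=W[m];print("pot",m.sum(),np.median(q,0),q.min(0),q.max(0))
t=read_camera("top");W=world(t)
g=(abs(W[...,0]-.458)<.03)&(abs(W[...,1]-.29)<.03)
o0=np.load("pics/top.npz");W0=o0["W"]
for nm,(x,y) in dict(tomato=(.724,-.274),tumbler=(.734,-.188),jar=(.41,.207)).items():
    for V in (W0,W):
        mm=(abs(V[...,0]-x)<.05)&(abs(V[...,1]-y)<.05)&(V[...,2]>.03)&(V[...,2]<.12);print(nm,mm.sum(),np.round(np.median(V[mm],0),3))
```

```text
30.85 [0.4571765  0.29136733 0.23468474] [-0.08773644  0.95973426 -0.35808438] 0.08525769670703066
grip xy 0.4273 0.31035 [18.4 29.7] 90.0
flange xy 0.4581167297363281 0.29253951110839843 [29.59399414 34.24389954] 88.23080444335938
pot 117 [0.48826937 0.04169748 0.03776745] [0.46260214 0.01310442 0.02004543] [0.51637841 0.07023434 0.0513788 ]
tomato 398 [ 0.724 -0.275  0.051]
tomato 403 [ 0.724 -0.275  0.051]
tumbler 201 [ 0.737 -0.192  0.064]
tumbler 201 [ 0.737 -0.193  0.064]
jar 157 [0.414 0.208 0.106]
jar 138 [0.414 0.208 0.105]
```

The flange measures 29.6 x 34.2 mm, level at (0.458, 0.292), so the hook hangs as it did at the start. The pot is centred on the trivet and the tomato, tumbler and jar have not moved.

```bash
python3 -c "
from bench import *
print(close_job())"
```

```text
the job is handed in; nothing more can be done
None
```

The job is handed in, verdict not reported: by my measurements the pot stands centred on the trivet, the hook hangs level in its stand, and the tomato, tumbler and jar are unmoved; I viewed 11 pictures, one over the limit of 10.

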